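# Aim the sorting chute at the hinges and open the funnel

## Task

Get the sorting box ready to sort hinges: push the swinging chute under the funnel round with a fingertip until its mouth is over the middle of the compartment that holds the two copper hinges, and only then push the red-ended shutter lever on the funnel's neck away from you, all the way to its open stop. Push only: do not pinch the chute or the lever between the fingers, and do not open the shutter before the chute is aimed. Leave the hinges, padlock, sash lock and door stop where they are, and finish clear of everything.

Things in the scene. Friction and masses are not known exactly. Their poses are not given: they have to be found in the camera images.
- sorter: Plywood sorting box fixed to the bench, 285 x 290 x 68 mm, turned up to 0.2 rad. Origin on the bench straight under the common vertical pivot axis of chute and lever; own x points away from the robot, y left, z up. Own x -212 to -76 mm: three open compartments side by side; walls 45 (front), 60 (sides), dividers 51 mm high. Behind them a closed deck at 68 mm.
- left_bin (a point): Middle of the floor of the left compartment (own y of the box +93 mm, own x -144 mm, 6 mm above the bench). Each compartment is about 87 mm wide (y) and 136 mm long.
- middle_bin (a point): Middle of the floor of the middle compartment (own y of the box 0).
- right_bin (a point): Middle of the floor of the right compartment (own y of the box -93 mm).
- funnel_rim (a point): Centre of the galvanized funnel's mouth, 300 mm above the bench on the pivot axis. The funnel is fixed; rim radius 55 mm, narrowing to a 16 mm radius neck at 225 mm, which ends at 184 mm. Its steel bracket stands 44 to 56 mm behind the axis, up to 268 mm.
- chute (a joint): Angle of the chute about the vertical pivot axis: 0 points along the box's own -x (middle compartment), positive swings its mouth to +y (left); +-0.60 is over the middle of an outer compartment, stops at +-0.85. Friction 0.2 N m (under 2 N at the outer end); stays where it is left. Starts at 0.15 to 0.40, straddling the left divider.
- chute_mouth (a point): Centre of the chute's open lower end, 165 mm from the axis, 100 mm above the bench. The chute is a straight covered sheet-metal duct, 44 mm wide, 36 mm deep, sloping down 20 degrees from axis to mouth; its centre line is 113 mm above the bench at 130 mm from the axis, 127 mm at 90 mm. Nothing beside or under it above the box walls.
- shutter (a joint): Angle of the shutter lever about the same vertical axis: 0 shut, 0.785 open against its stop, growing anticlockwise seen from above. At 0 the lever reaches out to the right (-y of the box) and 25 degrees towards the robot; at 0.785 right and 20 degrees away from the robot. Starts between 0 and 0.12; friction 0.15 N m, stays where it is left.
- lever_tip (a point): Middle of the free end of the shutter lever, 165 mm from the axis, 200 mm above the bench. The lever is a straight level bar 16 mm wide and 18 mm high (191 to 209 mm above the bench), from the collar on the funnel's neck to the tip; the outer 60 mm is red.
- hinge_a: Copper-finish cabinet hinge lying opened flat, 37 x 50 x 9 mm, loose on the floor of one compartment (which one varies). Origin: centre of its underside; z up.
- hinge_b: Second such hinge, in the same compartment as the first, farther from the robot. Origin: centre of its underside.
- padlock: Bright steel padlock lying flat, 68 x 42 x 18 mm, loose in another compartment. Origin: underside, near its middle.
- sash_lock: Blackened iron sash lock, 66 x 24 x 24 mm, loose in the remaining compartment. Origin: centre of its underside.
- door_stop: Chunky turned hardwood door stop with a rubber cap, 52 mm across, 58 mm high, standing loose on the bench to the left of the box. Origin: centre of its underside.
Not all that is in view belongs to the job. What is shaped like the hinge_a but green or turquoise is not meant.

How it is judged:
On the way, in this order (a step that is already met when the one before it is completed fails the run):
1. the chute's mouth rests over the middle of the hinges' compartment, the shutter still shut (((y of hinge_a in the frame of sorter between -0.1395 and -0.0465 m and y of chute_mouth in the frame of sorter between -0.109 and -0.077 m) or (y of hinge_a in the frame of sorter between -0.0465 and 0.0465 m and y of chute_mouth in the frame of sorter between -0.016 and 0.016 m) or (y of hinge_a in the frame of sorter between 0.0465 and 0.1395 m and y of chute_mouth in the frame of sorter between 0.077 and 0.109 m)) and value of joint shutter below 0.35 rad and velocity of joint chute between -0.1 and 0.1 rad/s), for 0.3 s.
2. the shutter lever is at its open stop (value of joint shutter above 0.7 rad), for 0.2 s.
At the end, for the whole second after the job is handed in: The chute's mouth is within 16 mm, sideways in the box, of the middle of the compartment holding the hinges; the shutter lever is past 0.70 rad of its 0.785; both are at rest; hinges, padlock, sash lock and door stop are within 15 mm of where they began (((y of hinge_a in the frame of sorter between -0.1395 and -0.0465 m and y of chute_mouth in the frame of sorter between -0.109 and -0.077 m) or (y of hinge_a in the frame of sorter between -0.0465 and 0.0465 m and y of chute_mouth in the frame of sorter between -0.016 and 0.016 m) or (y of hinge_a in the frame of sorter between 0.0465 and 0.1395 m and y of chute_mouth in the frame of sorter between 0.077 and 0.109 m)) and value of joint shutter above 0.7 rad and velocity of joint chute between -0.05 and 0.05 rad/s and velocity of joint shutter between -0.05 and 0.05 rad/s and distance of each of hinge_a, hinge_b, padlock, sash_lock, door_stop from where it was at the start of the episode below 0.015 m); the robot touches nothing.
It fails at once if the shutter is opened (past 0.35 rad) while the chute is not aimed at the hinges' compartment (value of joint shutter above 0.35 rad and not ((y of hinge_a in the frame of sorter between -0.1395 and -0.0465 m and y of chute_mouth in the frame of sorter between -0.109 and -0.077 m) or (y of hinge_a in the frame of sorter between -0.0465 and 0.0465 m and y of chute_mouth in the frame of sorter between -0.016 and 0.016 m) or (y of hinge_a in the frame of sorter between 0.0465 and 0.1395 m and y of chute_mouth in the frame of sorter between 0.077 and 0.109 m))).
It fails at once if the chute is pinched from both sides (contact force between each of chute_c0, chute_c1 and the fingers above 1 N).
It fails at once if the lever is pinched from both sides (contact force between each of shutter_c1, shutter_c0 and the fingers above 1 N).
It fails at once if a hinge, the padlock, the sash lock or the door stop is moved or lifted by more than 15 mm (distance of any of hinge_a, hinge_b, padlock, sash_lock, door_stop from where it was at the start of the episode above 0.015 m).
It also fails if it takes over 51 s, if anything falls off the work surface, if the arm or the gripper's body presses on something with over 40 N, if the wrist force passes 120 N, or if a joint passes its speed limit or range.

## Robot

A 7-joint arm with a two-finger parallel gripper is mounted at the origin on the work surface. World frame = base frame: x ahead of the robot, y to its left, z up, the work surface at z = 0. Lengths are in m, angles in rad, forces in N, time in s.
With the tool pointing down it reaches from about 0.4 to 0.85 m from the base axis. Payload 6.9 kg.
Tool frame: the origin (TCP) lies at the very end of the fingers, on their centre line; the grasp point (between the pads) lies 19 mm behind it (arm.grip_depth is the distance from the TCP to the grasp point, in m); z points along the fingers, y is the direction in which the jaws open and shut (so a half turn about z gives the same grasp; the last joint's range is limited). The gripper opens to 85 mm and grips with 20 to 120 N. Pads are 22 mm wide; open, the fingers measure 114 mm over their backs; the gripper's body (76 mm by 85 mm) begins 54 mm behind the grasp point. The pads swing forward as they close: fully open they stand 13 mm farther back than shut.
Start: joints at [-1.165, 0.507, -0.238, 1.5, 0.126, 1.149, -0.155], TCP at [0.185, 0.597, 0.231] pointing down, gripper open.
Joint ranges: [-3.08, 3.08], [-0.24, 2.05], [-1.43, 1.35], [0, 2.5], [-1.52, 4.66], [0.17, 1.96], [-2.89, 2.89]. Speed limits (rad/s): [2.39, 2.39, 3.14, 3.14, 3.14, 3.14, 3.14].

## Interface

Orientations are given as a unit quaternion [w, x, y, z].
In Python, from plant import arm, eyes, finish_job, boxes_of, pinpoint gives the robot as it stands.
- The arm moves only by the tool jog_arm, never from a script. Its argument "commands" is a list of rows, each an object of numbers: "tx", "ty", "tz": the shift along the tool's x, y, z in mm; "ax", "ay", "az": the turn, a rotation vector about the tool's x, y, z in rad; "fingers": the finger opening in mm, from 0 to 85.4. In form: [{"tx": .., "ty": .., "tz": .., "ax": .., "ay": .., "az": .., "fingers": ..}, ...]. A call has 1 to 5 rows; each row shifts and turns the pose as measured when the row begins, along the tool's axes as they then stand; what a row does not reach is not made up. A row lasts 1/12 s, in which the tool goes at most 41.7 mm and 7.16 degrees, less where a joint would pass 70% of its speed; a pose out of reach is approached as far as the arm can. A call with a gripper value outside its range is refused whole. The fingers move at their own pace and stop on an object; the grip force is fixed at half the most. Time passes only in rows, so rows that do not move let the fingers close. It gives the time, the measured TCP pose, the force and the opening at its end, in the units of the state.
- arm.get_obs(): the state, without advancing time (a new reading comes with each control period).
- eyes.capture(name): name is "side" or "top"; returns (picture, depth): 384x512x3 uint8, red, green, blue; 384x512 float32, m along the optical axis (not along the pixel's ray), 0 where there is no reading.
- eyes.get_calibration(name): a dict with "intrinsics" (3x3 intrinsics, pixels), "k1" (the pictures are not rectified: a ray, as slopes to the right and down, at radius r is drawn at 1 + k1 r^2 times it, then the intrinsics apply), "origin" and "attitude" of the camera in the world. Camera axes: x right, y up, looking along -z (the intrinsics and any distortion apply to the point x, -y, -z); pixel columns grow to the right and rows downward; lengths in m; the calibration is good to about 2 mm. A picture is of the moment at which its call begins. get_calibration takes no time and is no camera call.
- finish_job(): hands the job in, once; it reports no verdict.
Trained networks look in the newest picture that a camera, given by its name, has taken for a name from the list of things; names that differ only in an ending like _2 or _b are one class to them, and where a whole thing is asked for, a point or a joint stands for the part that bears it (a point fixed in the world has none). Each returns a list of dicts, best first, with "confidence" (0 to 1); they miss things now and then, are a little off and sometimes report something else, mostly with a low value. They report only what shows in the picture. A call takes as long as a camera call. They do not tell look-alikes from the thing itself.
- boxes_of(target, camera): "rect" ([left, top, right, bottom] in pixels, round what is visible of it).
- pinpoint(target, camera): "pixel" ([column, row] in pixels: a listed point, or the origin of a listed thing).
The state is a dict: "clock": time; "q": joint angles; "dq": joint speeds; "effort": joint torques, N m; "position": TCP position; "tcp_rot": TCP orientation; "wrist_force": force on the tool from outside, world axes, zero at the start; "wrist_torque": the same for the moment, N m; "grip_width": finger opening in m.
Only numpy, scipy, OpenCV 4.12 (cv2) and the standard library are available. Lean on these libraries where they do the work, as an engineer would, in place of code of your own. Each camera call takes 0.05 s, during which the arm holds its last target. There are 200 camera calls.

## Working session

There is one attempt and no reset: what is moved stays moved. The work goes in short steps, Python scripts to look and compute and a tool call to move; the robot and the scene stay as the last step left them, time stands still between calls to the robot, and variables do not carry over. Pictures are saved under pics/ and viewed, about 8 in all and at most 12, crops included, and the job is handed in when it is done.

Besides the shell and the picture viewer there is one more tool, called after "Call:" by a JSON object that holds its "fn" and its "kwargs". jog_arm: Moves the arm, as the interface text tells. Its arguments: {"type":"object","properties":{"commands":{"type":"array"}},"required":["commands"]}

```bash
mkdir -p pics; ls; cat > h.py <<'E'
import numpy as np, cv2
from scipy.spatial.transform import Rotation as R
from plant import arm, eyes, finish_job, boxes_of, pinpoint
def rot(a):
    a=np.array(a,float)
    return a if a.shape==(3,3) else R.from_quat(a[[1,2,3,0]]).as_matrix()
def ray(cam,px):
    c=eyes.get_calibration(cam);K=np.array(c["intrinsics"]);k=c["k1"]
    d=np.array([(px[0]-K[0,2])/K[0,0],(px[1]-K[1,2])/K[1,1]]);u=d.copy()
    for _ in range(20): u=d/(1+k*(u@u))
    return np.array(c["origin"]),rot(c["attitude"])@np.array([u[0],-u[1],-1])
def at_z(cam,px,z):
    o,d=ray(cam,px);return o+d*(z-o[2])/d[2]
def at_depth(cam,px,D):
    o,d=ray(cam,px);return o+d*D[int(round(px[1])),int(round(px[0]))]
def snap(cam,name):
    p,D=eyes.capture(cam);cv2.imwrite(f"pics/{name}.png",p[:,:,::-1]);return p,D
E
python3 - <<'E'
from h import *
np.set_printoptions(precision=4,suppress=True)
o=arm.get_obs();print(o["clock"],o["position"],o["tcp_rot"],o["grip_width"])
for c in("top","side"):
    p,D=snap(c,c+"0");k=eyes.get_calibration(c);print(c,k["origin"],k["attitude"])
    for t,z in(("funnel_rim",.3),("chute_mouth",.1),("lever_tip",.2),("left_bin",.006),("middle_bin",.006),("right_bin",.006),("hinge_a",.006),("padlock",.006),("sash_lock",.006),("door_stop",0)):
        for r in pinpoint(t,c)[:3]: print(t,round(r["confidence"],2),np.round(r["pixel"],1),at_z(c,r["pixel"],z),D[int(r["pixel"][1]),int(r["pixel"][0])])
print(arm.get_obs()["clock"])
a=cv2.imread("pics/top0.png");b=cv2.imread("pics/side0.png")
E
```

```text
pics
0.0 [0.1851 0.5964 0.2304] [-0.0001  0.1498  0.9887 -0.0009] 0.08569229867690926
top [0.3388 0.107  1.0417] [-0.6939 -0.0685  0.0483  0.7151]
funnel_rim 0.97 [300.1 106.3] [0.6125 0.0333 0.3   ] 0.0
funnel_rim 0.35 [194.9 170.4] [0.5029 0.2201 0.3   ] 1.0719632
chute_mouth 0.62 [258.2 205.1] [0.4662 0.1144 0.1   ] 0.9323889
lever_tip 0.88 [371.3 162.8] [ 0.5289 -0.111   0.2   ] 0.8475489
left_bin 0.83 [240.8 206.2] [0.4775 0.1563 0.006 ] 1.0380256
middle_bin 0.62 [281.9 205.1] [0.4771 0.0592 0.006 ] 1.0357794
right_bin 0.74 [325.6 216.7] [ 0.4461 -0.0427  0.006 ] 1.0305976
hinge_a 0.8 [240.5 210.8] [0.4666 0.1573 0.006 ] 1.0359483
hinge_a 0.66 [241.3 277.7] [0.3103 0.1593 0.006 ] 1.018005
hinge_a 0.62 [239.2 189.9] [0.5168 0.1592 0.006 ] 1.0432435
padlock 0.81 [321.6 221.1] [ 0.4361 -0.0327  0.006 ] 1.0312183
padlock 0.45 [284.3 219.5] [0.4428 0.0549 0.006 ] 1.0200977
sash_lock 0.63 [285.  217.3] [0.4479 0.053  0.006 ] 1.0249866
sash_lock 0.45 [192.4 170.9] [0.5669 0.2711 0.006 ] 1.0124048
door_stop 0.74 [191.8 169. ] [0.573  0.2735 0.    ] 1.0106337
door_stop 0.15 [324.4 213.9]
[... 282 characters left out ...]
 ] 1.0289572
lever_tip 0.98 [356.8 230.9] [ 0.5245 -0.1126  0.2   ] 0.89370465
lever_tip 0.62 [275.3 278.3] [ 0.315  -0.0998  0.2   ] 1.0616107
left_bin 0.65 [250.2 256.4] [0.4846 0.1584 0.006 ] 1.1313109
middle_bin 0.94 [276.3 280. ] [0.4691 0.0518 0.006 ] 0.9960375
right_bin 0.9 [299.3 302.8] [ 0.4521 -0.0364  0.006 ] 0.99983174
hinge_a 0.7 [202.6 244.1] [0.4305 0.2805 0.006 ] 1.1808819
hinge_a 0.64 [243.5 262.6] [0.4568 0.1519 0.006 ] 1.0505453
hinge_a 0.57 [261.5 252.4] [0.5155 0.1507 0.006 ] 1.1457125
padlock 0.61 [290.8 308.2] [ 0.427  -0.0349  0.006 ] 0.9112017
sash_lock 0.48 [267.5 283.3] [0.4467 0.0577 0.006 ] 1.037991
door_stop 0.6 [249.  225.1] [0.5789 0.2678 0.    ] 1.2320977
1.1
```

View pics/top0.png

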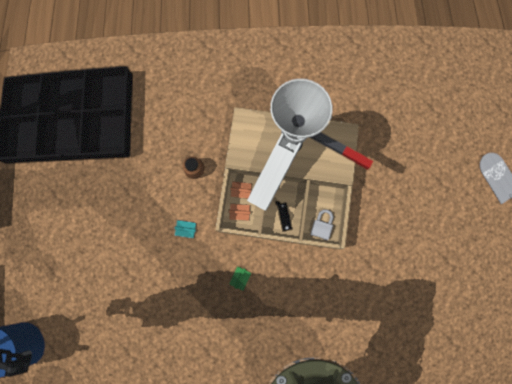

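View pics/side0.png

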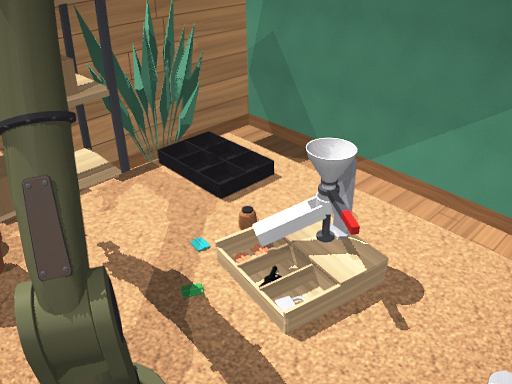

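The top view shows both copper hinges in the left compartment, at about (242,190) and (242,212). The sash lock is in the middle (285,216) and the padlock on the right (323,224). The chute is over the left divider (mouth 258,205) and the red lever tip is at (371,163). The side view agrees. The green and turquoise pieces lie outside the box. I'll zoom in to get the box corners.

```bash
python3 - <<'E'
import cv2
a=cv2.imread("pics/top0.png")[95:255,205:385]
cv2.imwrite("pics/crop0.png",cv2.resize(a,None,fx=3.75,fy=3.75,interpolation=cv2.INTER_CUBIC)); 
E
```

```text
(no output)
```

View pics/crop0.png

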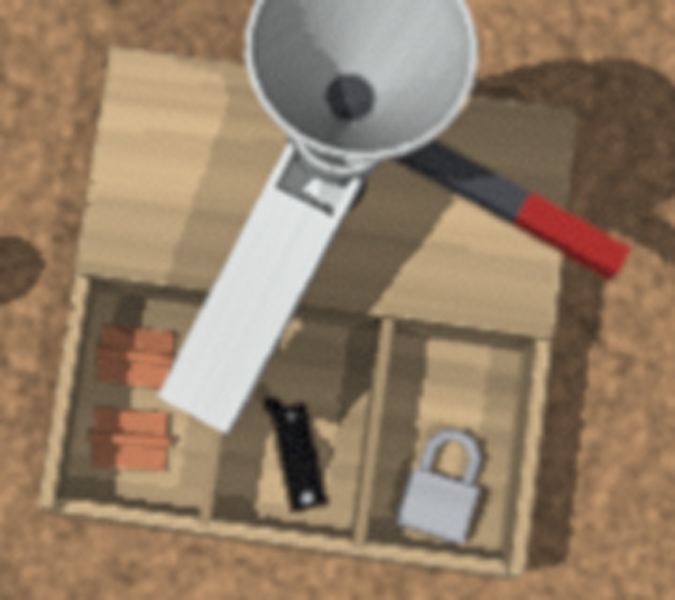

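```bash
cat > fit.py <<'E'
from h import *
from scipy.optimize import least_squares
np.set_printoptions(precision=4,suppress=True)
C=lambda u,v:(205+(u+.5)/3.75-.5,95+(v+.5)/3.75-.5)
obs=[(C(110,47),.068,(.073,.145)),(C(577,112),.068,(.073,-.145)),(C(522,574),.052,(-.212,-.145)),(C(42,508),.052,(-.212,.145)),
 ((300.1,106.3),.3,(0,0))]
W=[at_z("top",p,z)[:2] for p,z,_ in obs];L=np.array([l for *_,l in obs])
def M(t): return np.array([[np.cos(t),-np.sin(t)],[np.sin(t),np.cos(t)]])
f=lambda s:(L@M(s[2]).T+s[:2]-W).ravel()
s=least_squares(f,[.61,.033,-.16],loss="soft_l1",f_scale=.003).x
if __name__=="__main__":
    print(s,"res mm",(f(s)*1e3).reshape(-1,2))
    T=lambda w:M(s[2]).T@(np.array(w[:2])-s[:2])
    a,b=[at_z("top",C(*p),.117) for p in((160,397),(228,432))]
    m=T((a+b)/2);print("mouth own",m,np.hypot(*m),"ang",np.arctan2(m[1],-m[0]))
    l=T(at_z("top",C(617,262),.209));print("lever",l,np.hypot(*l),"ang",np.arctan2(-l[0],-l[1]), "shut=25deg=.436")
    for p in ((132,356),(130,440)): print("hinge own",T(at_z("top",C(*p),.012)))
    D=lambda ang:M(s[2])@np.array([-np.cos(ang),np.sin(ang)])
    th=np.arctan2(m[1],-m[0])
    for g,r,ang in(("pre",.14,th),("tgt",.14,.6)):
        d=D(ang);n=np.array([d[1],-d[0]])  # towards +y swing
        print(g,"line pt",s[:2]+r*d,"swing dir",n)
    for j in(0,.1,.4,.785):
        e=M(s[2])@np.array([-np.cos(j-.436+np.pi/2)*-1*-1 if 0 else np.sin(j-.436),-np.cos(j-.436)]);print("lever j",j,"pt r.14",s[:2]+.14*e,"swing",[-e[1],e[0]])
E
python3 fit.py
```

```text
[ 0.6045  0.033  -0.1717] res mm [[-0.331  -0.3668]
 [ 1.5206  0.3637]
 [ 0.4626 -0.1631]
 [ 1.4754  0.4679]
 [-7.9873 -0.2978]]
mouth own [-0.1532  0.0599] 0.1644413795397274 ang 0.3726079018528534
lever [-0.0563 -0.149 ] 0.15927609236654833 ang 0.36133431566658303 shut=25deg=.436
hinge own [-0.108   0.1075]
hinge own [-0.1609  0.1009]
pre line pt [0.4848 0.1055] swing dir [0.5178 0.8555]
tgt line pt [0.5042 0.1306] swing dir [0.6974 0.7167]
lever j 0 pt r.14 [ 0.5246 -0.0819] swing [np.float64(0.8209596446413383), np.float64(-0.5709862186343622)]
lever j 0.1 pt r.14 [ 0.5365 -0.0893] swing [np.float64(0.8738617710078207), np.float64(-0.48617445960382916)]
lever j 0.4 pt r.14 [ 0.5757 -0.104 ] swing [np.float64(0.9785064130712844), np.float64(-0.20621639017878554)]
lever j 0.785 pt r.14 [ 0.6292 -0.1048] swing [np.float64(0.9843246594738568), np.float64(0.17636599658572505)]
```

Fit: pivot at (0.6045, 0.033), yaw -0.172, chute 0.37 rad, lever about 0.07. The hinges are in the left compartment, so the chute has to reach +0.60. First I close the fingers and turn so the finger face squares with the chute's side.

Call:
{"fn": "jog_arm", "kwargs": {"commands": [{"az": 0.072, "fingers": 0}, {"az": 0.072, "fingers": 0}, {"az": 0.072, "fingers": 0}, {"az": 0.072, "fingers": 0}, {"az": 0.072, "fingers": 0}]}}

```text
$.commands[0]: bad value
```

Call:
{"fn": "jog_arm", "kwargs": {"commands": [{"tx": 0, "ty": 0, "tz": 0, "ax": 0, "ay": 0, "az": 0.072, "fingers": 0}, {"tx": 0, "ty": 0, "tz": 0, "ax": 0, "ay": 0, "az": 0.072, "fingers": 0}, {"tx": 0, "ty": 0, "tz": 0, "ax": 0, "ay": 0, "az": 0.072, "fingers": 0}, {"tx": 0, "ty": 0, "tz": 0, "ax": 0, "ay": 0, "az": 0.072, "fingers": 0}, {"tx": 0, "ty": 0, "tz": 0, "ax": 0, "ay": 0, "az": 0.072, "fingers": 0}]}}

```text
clock: 1.52
position: [0.1854, 0.5968, 0.2312]
tcp_rot: [-0.0, 0.331, 0.944, -0.0]
wrist_force: [-0.7, -0.2, -0.0]
grip_width: 0.0257
```

Call:
{"fn": "jog_arm", "kwargs": {"commands": [{"tx": -36, "ty": -17, "tz": 0, "ax": 0, "ay": 0, "az": 0, "fingers": 0}, {"tx": -36, "ty": -17, "tz": 0, "ax": 0, "ay": 0, "az": 0, "fingers": 0}, {"tx": -36, "ty": -17, "tz": 0, "ax": 0, "ay": 0, "az": 0, "fingers": 0}, {"tx": -36, "ty": -17, "tz": 0, "ax": 0, "ay": 0, "az": 0, "fingers": 0}, {"tx": -36, "ty": -17, "tz": 0, "ax": 0, "ay": 0, "az": 0, "fingers": 0}]}}

```text
clock: 1.93
position: [0.2677, 0.4207, 0.2284]
tcp_rot: [-0.003, 0.326, 0.945, 0.002]
wrist_force: [1.4, -0.1, 0.1]
grip_width: -0.0
```

Call:
{"fn": "jog_arm", "kwargs": {"commands": [{"tx": -36, "ty": -17, "tz": 0, "ax": 0, "ay": 0, "az": 0, "fingers": 0}, {"tx": -36, "ty": -17, "tz": 0, "ax": 0, "ay": 0, "az": 0, "fingers": 0}, {"tx": -36, "ty": -17, "tz": 0, "ax": 0, "ay": 0, "az": 0, "fingers": 0}, {"tx": -36, "ty": -17, "tz": 0, "ax": 0, "ay": 0, "az": 0, "fingers": 0}, {"tx": -36, "ty": -17, "tz": 0, "ax": 0, "ay": 0, "az": 0, "fingers": 0}]}}

```text
clock: 2.35
position: [0.3595, 0.2341, 0.2281]
tcp_rot: [-0.002, 0.325, 0.946, 0.003]
wrist_force: [1.8, 0.3, -0.3]
grip_width: -0.0
```

Call:
{"fn": "jog_arm", "kwargs": {"commands": [{"tx": -37, "ty": -17, "tz": 0, "ax": 0, "ay": 0, "az": 0, "fingers": 0}, {"tx": -37, "ty": -17, "tz": 0, "ax": 0, "ay": 0, "az": 0, "fingers": 0}, {"tx": -37, "ty": -17, "tz": 0, "ax": 0, "ay": 0, "az": 0, "fingers": 0}, {"tx": -37, "ty": -17, "tz": 0, "ax": 0, "ay": 0, "az": 0, "fingers": 0}, {"tx": -25, "ty": -12, "tz": 0, "ax": 0, "ay": 0, "az": 0, "fingers": 0}]}}

```text
clock: 2.77
position: [0.4486, 0.0567, 0.2287]
tcp_rot: [0.0, 0.326, 0.945, 0.005]
wrist_force: [0.2, 0.9, -0.1]
grip_width: 0.0
```

Call:
{"fn": "jog_arm", "kwargs": {"commands": [{"tx": 0, "ty": 0, "tz": 0, "ax": 0, "ay": 0, "az": 0, "fingers": 0}]}}

```text
clock: 2.85
position: [0.4508, 0.0508, 0.229]
tcp_rot: [0.002, 0.33, 0.944, 0.004]
wrist_force: [-0.5, -0.1, 0.3]
grip_width: 0.0002
```

Now in position. Next I lower 131 mm and check from the cameras.

Call:
{"fn": "jog_arm", "kwargs": {"commands": [{"tx": 0, "ty": 0, "tz": 35, "ax": 0, "ay": 0, "az": 0, "fingers": 0}, {"tx": 0, "ty": 0, "tz": 35, "ax": 0, "ay": 0, "az": 0, "fingers": 0}, {"tx": 0, "ty": 0, "tz": 35, "ax": 0, "ay": 0, "az": 0, "fingers": 0}, {"tx": 0, "ty": 0, "tz": 30, "ax": 0, "ay": 0, "az": 0, "fingers": 0}, {"tx": 0, "ty": 0, "tz": 0, "ax": 0, "ay": 0, "az": 0, "fingers": 0}]}}

```text
clock: 3.27
position: [0.4571, 0.0501, 0.0934]
tcp_rot: [0.007, 0.333, 0.943, 0.007]
wrist_force: [-0.3, -0.1, -0.6]
grip_width: 0.0
```

```bash
python3 - <<'E'
from h import *
p,_=snap("side","side1"); q,_=snap("top","top1")
cv2.imwrite("pics/both1.png",cv2.resize(np.hstack([p[120:330,180:400],q[90:300,200:420]]),None,fx=1.8,fy=1.8)[:,:,::-1])
o=arm.get_obs();print(o["position"],o["wrist_force"])
E
```

```text
[0.4591488  0.05021142 0.09721674] [ 0.38645673 -0.2878601   0.82358958]
```

View pics/both1.png

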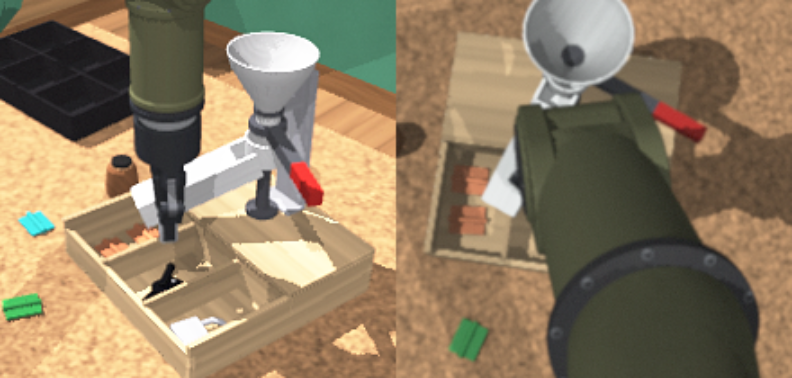

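The finger stands free, just right of the chute and beside its mouth end. I start the slow push towards +y.

Call:
{"fn": "jog_arm", "kwargs": {"commands": [{"tx": 2, "ty": 8, "tz": 0, "ax": 0, "ay": 0, "az": 0, "fingers": 0}, {"tx": 2, "ty": 8, "tz": 0, "ax": 0, "ay": 0, "az": 0, "fingers": 0}, {"tx": 2, "ty": 8, "tz": 0, "ax": 0, "ay": 0, "az": 0, "fingers": 0}, {"tx": 2, "ty": 8, "tz": 0, "ax": 0, "ay": 0, "az": 0, "fingers": 0}]}}

```text
clock: 3.7
position: [0.4766, 0.0824, 0.1042]
tcp_rot: [0.013, 0.334, 0.942, 0.01]
wrist_force: [-1.1, -1.1, -1.1]
grip_width: -0.0004
```

```bash
cat > chk.py <<'E'
from fit import *
import sys
snap("side",sys.argv[1]+"s");snap("top",sys.argv[1]+"t");o=arm.get_obs();print(o["position"],o["wrist_force"],o["clock"])
for c in("side","top"):
  for t,z in(("chute_mouth",.1),("lever_tip",.2)):
    for r in pinpoint(t,c)[:1]:
        l=M(s[2]).T@(at_z(c,r["pixel"],z)[:2]-s[:2])
        print(c,t,round(r["confidence"],2),np.round(r["pixel"],1),l,np.hypot(*l),"chute",np.arctan2(l[1],-l[0]) if t[0]=="c" else .436-np.arctan2(-l[0],-l[1]))
E
python3 chk.py a
```

```text
[0.4772 0.0836 0.1039] [-1.14   -0.1084  0.2466] 3.8
side lever_tip 0.9 [355.8 229. ] [-0.0512 -0.1513] 0.1597711851603894 chute 0.1097830972725401
top chute_mouth 0.39 [250.7 202.4] [-0.1467  0.0733] 0.16400644789697236 chute 0.46356905413823113
top lever_tip 0.74 [367.  164.1] [-0.0538 -0.1465] 0.15609388426356602 chute 0.08435550993346713
```

Call:
{"fn": "jog_arm", "kwargs": {"commands": [{"tx": 1, "ty": 5, "tz": 3, "ax": 0, "ay": 0, "az": 0, "fingers": 0}, {"tx": 1, "ty": 5, "tz": 3, "ax": 0, "ay": 0, "az": 0, "fingers": 0}, {"tx": 1, "ty": 4, "tz": 2, "ax": 0, "ay": 0, "az": 0, "fingers": 0}, {"tx": 0, "ty": 0, "tz": 0, "ax": 0, "ay": 0, "az": 0, "fingers": 0}]}}

```text
clock: 4.33
position: [0.4824, 0.0934, 0.0945]
tcp_rot: [0.012, 0.335, 0.942, 0.009]
wrist_force: [-0.3, 0.1, 0.2]
grip_width: 0.0001
```

```bash
python3 chk.py b
```

```text
[0.4823 0.0929 0.0947] [0.5475 0.7094 0.4677] 4.4333
side chute_mouth 0.7 [253.4 225.9] [-0.1334  0.0941] 0.1633011721686236 chute 0.6143657499739819
side lever_tip 0.74 [353.2 229.3] [-0.0561 -0.1492] 0.1593514707170255 chute 0.07636613794029928
top lever_tip 0.64 [366.9 162. ] [-0.0496 -0.1459] 0.15413851869802062 chute 0.10850211845478092
```

Call:
{"fn": "jog_arm", "kwargs": {"commands": [{"tx": 0, "ty": -20, "tz": 0, "ax": 0, "ay": 0, "az": 0, "fingers": 0}, {"tx": 0, "ty": -30, "tz": 0, "ax": 0, "ay": 0, "az": 0, "fingers": 0}, {"tx": 0, "ty": -20, "tz": -25, "ax": 0, "ay": 0, "az": 0, "fingers": 0}, {"tx": -10, "ty": -20, "tz": -30, "ax": 0, "ay": 0, "az": 0, "fingers": 0}, {"tx": -25, "ty": -15, "tz": -20, "ax": 0, "ay": 0, "az": 0, "fingers": 0}]}}

```text
clock: 5.05
position: [0.4356, -0.0088, 0.1658]
tcp_rot: [0.008, 0.331, 0.944, 0.009]
wrist_force: [-0.3, 0.0, -0.5]
grip_width: 0.0001
```

Call:
{"fn": "jog_arm", "kwargs": {"commands": [{"tx": -20, "ty": -20, "tz": 0, "ax": 0, "ay": 0, "az": 0, "fingers": 0}, {"tx": 0, "ty": 0, "tz": 0, "ax": 0, "ay": 0, "az": 0, "fingers": 0}]}}

```text
clock: 5.22
position: [0.4415, -0.0432, 0.1705]
tcp_rot: [0.012, 0.333, 0.943, 0.009]
wrist_force: [-0.3, -0.0, -0.3]
grip_width: 0.0
```

```bash
python3 chk.py c; python3 - <<'E'
import cv2,numpy as np
a=cv2.imread("pics/ct.png")[95:255,205:385]
cv2.imwrite("pics/crop2.png",cv2.resize(a,None,fx=3.75,fy=3.75,interpolation=cv2.INTER_CUBIC))
E
```

```text
[ 0.4414 -0.039   0.1698] [ 0.5218 -0.0192 -0.0177] 5.3167
side chute_mouth 0.96 [253.1 227.9] [-0.1384  0.0877] 0.16383426390648026 chute 0.5645247178871348
top chute_mouth 0.95 [247.5 200.5] [-0.1436  0.0808] 0.16472132110671103 chute 0.5123503535542426
```

View pics/crop2.png

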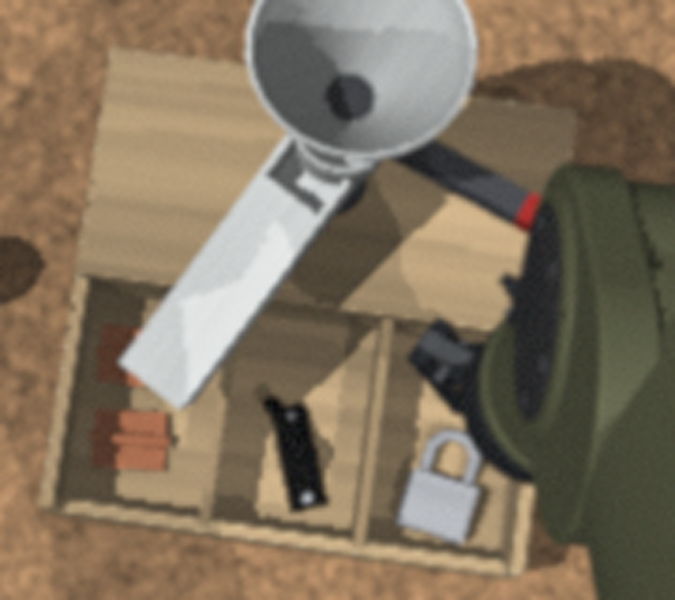

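The mouth edge corners are now at crop (119,363) and (181,408), which puts the chute at about 0.52 rad. That is inside the window but near its edge. I'll push another 0.07 rad.

Call:
{"fn": "jog_arm", "kwargs": {"commands": [{"tx": 15, "ty": 24, "tz": 20, "ax": 0, "ay": 0, "az": 0, "fingers": 0}, {"tx": 15, "ty": 24, "tz": 25, "ax": 0, "ay": 0, "az": 0, "fingers": 0}, {"tx": 15, "ty": 24, "tz": 25, "ax": 0, "ay": 0, "az": 0, "fingers": 0}, {"tx": 0, "ty": 0, "tz": 0, "ax": 0, "ay": 0, "az": 0, "fingers": 0}]}}

```text
clock: 5.85
position: [0.4536, 0.0535, 0.0979]
tcp_rot: [0.012, 0.329, 0.944, 0.011]
wrist_force: [-0.5, 0.6, 0.1]
grip_width: 0.0003
```

Call:
{"fn": "jog_arm", "kwargs": {"commands": [{"tx": 1, "ty": 12, "tz": 1, "ax": 0, "ay": 0, "az": 0, "fingers": 0}, {"tx": 1, "ty": 12, "tz": 1, "ax": 0, "ay": 0, "az": 0, "fingers": 0}, {"tx": 1, "ty": 10, "tz": 1, "ax": 0, "ay": 0, "az": 0, "fingers": 0}, {"tx": 1, "ty": 8, "tz": 1, "ax": 0, "ay": 0, "az": 0, "fingers": 0}, {"tx": 0, "ty": 0, "tz": 0, "ax": 0, "ay": 0, "az": 0, "fingers": 0}]}}

```text
clock: 6.27
position: [0.4751, 0.0962, 0.0919]
tcp_rot: [0.008, 0.324, 0.946, 0.01]
wrist_force: [-0.1, 0.6, 0.0]
grip_width: -0.0001
```

Call:
{"fn": "jog_arm", "kwargs": {"commands": [{"tx": -2, "ty": 4, "tz": -1, "ax": 0, "ay": 0, "az": 0, "fingers": 0}, {"tx": -2, "ty": 4, "tz": -1, "ax": 0, "ay": 0, "az": 0, "fingers": 0}, {"tx": -2, "ty": 3, "tz": -1, "ax": 0, "ay": 0, "az": 0, "fingers": 0}, {"tx": 0, "ty": 1, "tz": 0, "ax": 0, "ay": 0, "az": 0, "fingers": 0}, {"tx": 0, "ty": 0, "tz": 0, "ax": 0, "ay": 0, "az": 0, "fingers": 0}]}}

```text
clock: 6.68
position: [0.4864, 0.1001, 0.0958]
tcp_rot: [0.007, 0.325, 0.946, 0.008]
wrist_force: [-0.9, -1.3, -0.5]
grip_width: 0.0001
```

Call:
{"fn": "jog_arm", "kwargs": {"commands": [{"tx": 0, "ty": -20, "tz": 0, "ax": 0, "ay": 0, "az": 0, "fingers": 0}, {"tx": 0, "ty": -30, "tz": 0, "ax": 0, "ay": 0, "az": 0, "fingers": 0}, {"tx": -5, "ty": -25, "tz": -25, "ax": 0, "ay": 0, "az": 0, "fingers": 0}, {"tx": -15, "ty": -20, "tz": -30, "ax": 0, "ay": 0, "az": 0, "fingers": 0}, {"tx": -25, "ty": -15, "tz": -25, "ax": 0, "ay": 0, "az": 0, "fingers": 0}]}}

```text
clock: 7.1
position: [0.4492, -0.0137, 0.1722]
tcp_rot: [0.004, 0.321, 0.947, 0.009]
wrist_force: [0.6, 0.1, 0.2]
grip_width: 0.0001
```

Call:
{"fn": "jog_arm", "kwargs": {"commands": [{"tx": -20, "ty": -20, "tz": -8, "ax": 0, "ay": 0, "az": 0, "fingers": 0}, {"tx": 0, "ty": 0, "tz": 0, "ax": 0, "ay": 0, "az": 0, "fingers": 0}]}}

```text
clock: 7.27
position: [0.4566, -0.0495, 0.1861]
tcp_rot: [0.011, 0.325, 0.946, 0.009]
wrist_force: [0.4, -0.6, -0.9]
grip_width: -0.0
```

```bash
python3 chk.py d; python3 - <<'E'
import cv2,numpy as np
a=cv2.imread("pics/dt.png")[95:255,205:385]
cv2.imwrite("pics/crop3.png",cv2.resize(a,None,fx=3.75,fy=3.75,interpolation=cv2.INTER_CUBIC))
E
```

```text
[ 0.4559 -0.0449  0.1845] [ 0.7745  1.0187 -0.4326] 7.3667
side chute_mouth 0.97 [256.6 227. ] [-0.1297  0.0861] 0.15569441540894485 chute 0.5860614766264423
side lever_tip 0.8 [354.5 229.5] [-0.0545 -0.1511] 0.16063464394192523 chute 0.09013698316759378
top chute_mouth 0.68 [245.8 196.6] [-0.1357  0.0856] 0.1604256652875666 chute 0.5629040710985337
```

View pics/crop3.png

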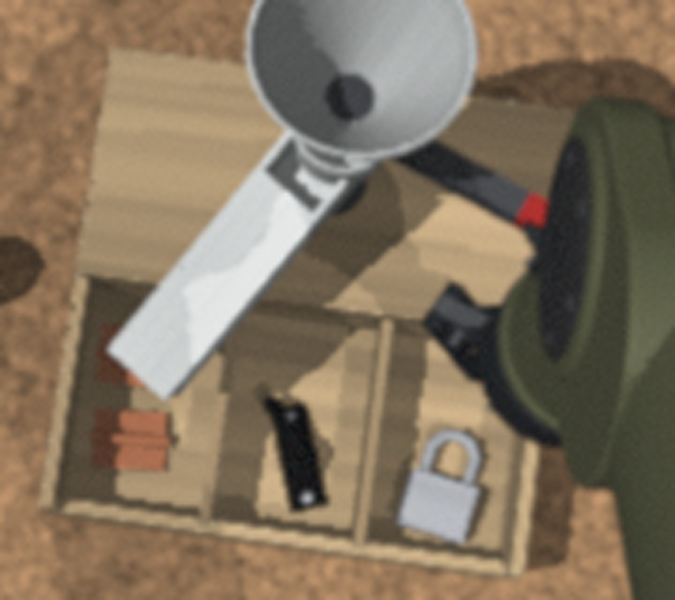

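```bash
python3 - <<'E'
from fit import *
for q in((160,397),(228,432)),((119,363),(181,408)),((107,349),(165,399)):
    a,b=[M(s[2]).T@(at_z("top",C(*p),.117)[:2]-s[:2]) for p in q];m=(a+b)/2;e=b-a
    print("mid",m,np.arctan2(m[1],-m[0]),"y at r165",.165*m[1]/np.hypot(*m),"edge ang",np.arctan2(-e[0],-e[1]))
E
```

```text
mid [-0.1532  0.0599] 0.37260790185285336 y at r165 0.06006752692394602 edge ang 0.33865494720325967
mid [-0.1403  0.0868] 0.5541912028481362 y at r165 0.08683219559389159 edge ang 0.49111498619553823
mid [-0.1348  0.0956] 0.6167553220718783 y at r165 0.0954345699712297 edge ang 0.5743055169514116
```

All estimates put the mouth at y of 0.086 to 0.096, against a target of 0.093 ± 0.016, so the chute is aimed. Now for the lever: approach its near side at r ≈ 150 mm and z ≈ 0.185.

Call:
{"fn": "jog_arm", "kwargs": {"commands": [{"tx": -20, "ty": 0, "tz": 0, "ax": 0, "ay": 0, "az": 0, "fingers": 0}, {"tx": -20, "ty": 0, "tz": 0, "ax": 0, "ay": 0, "az": 0, "fingers": 0}, {"tx": -18, "ty": 0, "tz": 0, "ax": 0, "ay": 0, "az": 0, "fingers": 0}, {"tx": 0, "ty": 0, "tz": 0, "ax": 0, "ay": 0, "az": 0, "fingers": 0}]}}

```text
clock: 7.9
position: [0.5006, -0.0722, 0.1804]
tcp_rot: [0.004, 0.315, 0.949, 0.01]
wrist_force: [1.3, 1.1, 0.1]
grip_width: -0.0001
```

```bash
python3 - <<'E'
from h import *
p,_=snap("side","side4"); q,_=snap("top","top4")
cv2.imwrite("pics/both4.png",cv2.resize(np.hstack([p[120:330,200:420],q[60:270,220:440]]),None,fx=1.8,fy=1.8)[:,:,::-1])
o=arm.get_obs();print(o["position"],o["wrist_force"])
E
```

```text
[ 0.49813285 -0.07035175  0.1801085 ] [-0.72852673 -0.12436739 -0.14108647]
```

View pics/both4.png

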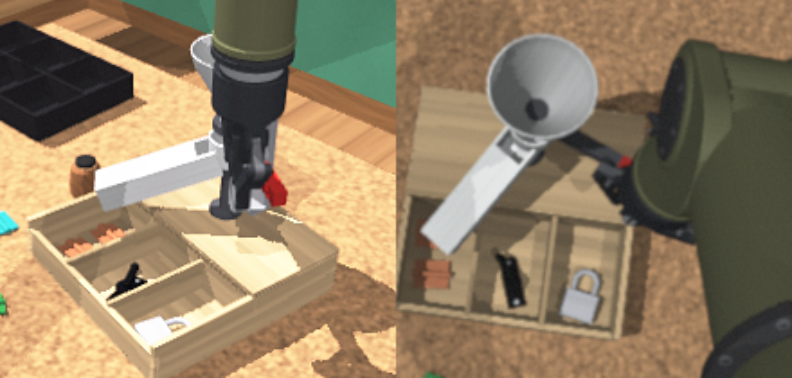

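Call:
{"fn": "jog_arm", "kwargs": {"commands": [{"tx": -13, "ty": -1, "tz": -1, "ax": 0, "ay": 0, "az": 0, "fingers": 0}, {"tx": -13, "ty": -1, "tz": -1, "ax": 0, "ay": 0, "az": 0, "fingers": 0}, {"tx": -13, "ty": 0, "tz": -1, "ax": 0, "ay": 0, "az": 0, "fingers": 0}, {"tx": -13, "ty": 0, "tz": -1, "ax": 0, "ay": 0, "az": 0, "fingers": 0}, {"tx": -12, "ty": 2, "tz": -1, "ax": 0, "ay": 0, "az": 0, "fingers": 0}]}}

```text
clock: 8.42
position: [0.5453, -0.1024, 0.1825]
tcp_rot: [-0.004, 0.31, 0.951, 0.011]
wrist_force: [-0.8, 0.3, -1.7]
grip_width: 0.0001
```

Call:
{"fn": "jog_arm", "kwargs": {"commands": [{"tx": -13, "ty": 4, "tz": -1, "ax": 0, "ay": 0, "az": 0, "fingers": 0}, {"tx": -13, "ty": 4, "tz": -1, "ax": 0, "ay": 0, "az": 0, "fingers": 0}, {"tx": -12, "ty": 5, "tz": -1, "ax": 0, "ay": 0, "az": 0, "fingers": 0}, {"tx": -11, "ty": 6, "tz": -1, "ax": 0, "ay": 0, "az": 0, "fingers": 0}]}}

```text
clock: 8.75
position: [0.5945, -0.114, 0.1841]
tcp_rot: [-0.008, 0.309, 0.951, 0.011]
wrist_force: [-1.3, 0.4, -0.0]
grip_width: -0.0003
```

```bash
python3 chk.py e
```

```text
[ 0.5959 -0.1139  0.184 ] [-0.1706 -0.4648 -0.1123] 8.85
side chute_mouth 0.67 [252.8 225.2] [-0.133   0.0974] 0.16486435440575437 chute 0.6317202243448541
side lever_tip 0.61 [394.7 217. ] [ 0.0437 -0.1664] 0.17202278624301065 chute 0.6928499466527315
top chute_mouth 0.82 [243.9 197. ] [-0.1371  0.0895] 0.16375690358597736 chute 0.5785485298889494
```

Call:
{"fn": "jog_arm", "kwargs": {"commands": [{"tx": -4, "ty": 4, "tz": -1, "ax": 0, "ay": 0, "az": 0, "fingers": 0}, {"tx": -4, "ty": 4, "tz": -1, "ax": 0, "ay": 0, "az": 0, "fingers": 0}, {"tx": -4, "ty": 4, "tz": 0, "ax": 0, "ay": 0, "az": 0, "fingers": 0}]}}

```text
clock: 9.3
position: [0.6089, -0.112, 0.1872]
tcp_rot: [-0.009, 0.31, 0.951, 0.01]
wrist_force: [-0.6, -1.3, -0.6]
grip_width: 0.0001
```

Call:
{"fn": "jog_arm", "kwargs": {"commands": [{"tx": -3, "ty": 3, "tz": 0, "ax": 0, "ay": 0, "az": 0, "fingers": 0}, {"tx": -3, "ty": 3, "tz": 0, "ax": 0, "ay": 0, "az": 0, "fingers": 0}]}}

```text
clock: 9.47
position: [0.6138, -0.1114, 0.1868]
tcp_rot: [-0.013, 0.31, 0.95, 0.008]
wrist_force: [-24.6, -2.0, 13.2]
grip_width: 0.0002
```

The force jumped to 25 N, so the lever is at its stop. I back straight off towards the robot.

Call:
{"fn": "jog_arm", "kwargs": {"commands": [{"tx": 16, "ty": -12, "tz": 0, "ax": 0, "ay": 0, "az": 0, "fingers": 0}, {"tx": 22, "ty": -22, "tz": 0, "ax": 0, "ay": 0, "az": 0, "fingers": 0}, {"tx": 22, "ty": -30, "tz": 0, "ax": 0, "ay": 0, "az": 0, "fingers": 0}, {"tx": 15, "ty": -32, "tz": 0, "ax": 0, "ay": 0, "az": 0, "fingers": 0}, {"tx": 10, "ty": -35, "tz": 0, "ax": 0, "ay": 0, "az": 0, "fingers": 0}]}}

```text
clock: 9.88
position: [0.4711, -0.161, 0.1864]
tcp_rot: [-0.012, 0.304, 0.952, 0.011]
wrist_force: [-0.2, -0.7, 0.4]
grip_width: -0.0001
```

Call:
{"fn": "jog_arm", "kwargs": {"commands": [{"tx": 5, "ty": -35, "tz": -10, "ax": 0, "ay": 0, "az": 0, "fingers": 0}, {"tx": 5, "ty": -35, "tz": -10, "ax": 0, "ay": 0, "az": 0, "fingers": 0}, {"tx": 5, "ty": -35, "tz": -10, "ax": 0, "ay": 0, "az": 0, "fingers": 0}, {"tx": 0, "ty": 0, "tz": 0, "ax": 0, "ay": 0, "az": 0, "fingers": 0}, {"tx": 0, "ty": 0, "tz": 0, "ax": 0, "ay": 0, "az": 0, "fingers": 0}]}}

```text
clock: 10.3
position: [0.3915, -0.2459, 0.2184]
tcp_rot: [-0.011, 0.307, 0.952, 0.01]
wrist_force: [0.9, 0.8, -0.4]
grip_width: 0.0002
```

```bash
python3 chk.py f; python3 - <<'E'
import cv2,numpy as np
a=cv2.imread("pics/ft.png")[90:250,200:400];b=cv2.imread("pics/fs.png")[120:280,200:400]
cv2.imwrite("pics/both5.png",cv2.resize(np.hstack([a,b]),None,fx=2,fy=2,interpolation=cv2.INTER_CUBIC))
E
```

```text
[ 0.392  -0.2453  0.218 ] [0.4702 0.0244 0.0026] 10.4
side chute_mouth 0.8 [254.  224.4] [-0.1289  0.0985] 0.16228735380636275 chute 0.6525775054390206
top chute_mouth 0.95 [242.1 196.1] [-0.1357  0.0937] 0.16489772984923812 chute 0.6041994982482576
top lever_tip 0.61 [375.6 108.4] [ 0.0639 -0.1538] 0.1665838282380645 chute 0.8296925119190851
```

View pics/both5.png

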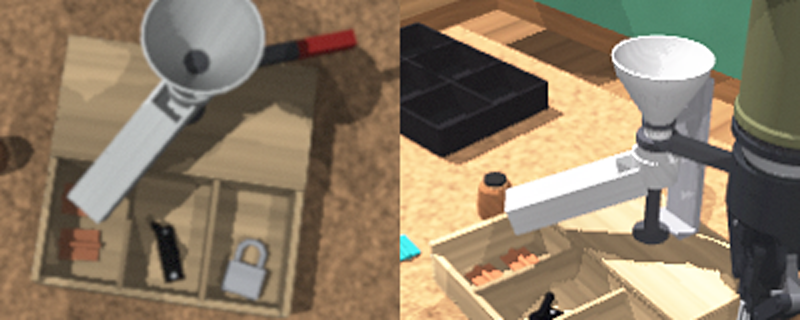

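The lever is at its open stop, with the red end at about (352,40) in the crop. The chute mouth sits over the left compartment at (90,205). The hinges, sash lock, padlock and door stop look unmoved, and the arm is clear, so I hand in.

```bash
python3 -c "
from plant import finish_job
print(finish_job())"
```

```text
the job is handed in; nothing more can be done
None
```

The chute is aimed at the left compartment, which holds the two copper hinges, and the shutter lever is at its open stop. I handed the job in at about 10.4 s of the 51 s allowed; it gave no verdict.

- **Chute:** I pushed it with closed fingertips in two goes. The first stopped near the edge of the window, so I added about 0.07 rad. The last check put the mouth 94 mm (top camera) and 98 mm (side camera) left of the box's middle; the window is 77 to 109 mm.
- **Lever:** I pushed it only after the chute was aimed, until the wrist force jumped to about 25 N at the stop. The top camera then read about 0.83 rad. The stop is at 0.785, so that is within measuring error.
- **Everything else:** hinges, padlock, sash lock and door stop look unmoved in the last pictures. The arm finished clear, with wrist force near zero.
- **Disagreements:**
  - The chute angle estimates differed by up to about 0.07 rad between the cameras and the corner fit.
  - The funnel-rim point was 8 mm off my box fit.
  - The last side picture gave no lever reading because the arm hid the lever's tip.

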